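# Take the rider off the curved track

### The arm

A 6-joint arm with a two-finger parallel gripper is mounted at the origin on a cart in front of the work surface, level with it; the furniture and walls round the work are solid. World frame = base frame: x ahead of the robot, y to its left, z up, the work surface at z = 0. Lengths are in m, angles in rad, forces in N, time in s.
With the tool pointing down it reaches from about 0.325 to 1 m from the base axis. Payload 5.1 kg.
Tool frame: the origin (TCP) lies midway between the tips of the shut fingers; the grasp point (between the pads) lies 19 mm behind it; z points along the fingers, y is the direction in which the jaws open and shut (so a half turn about z gives the same grasp; the last joint's range is limited). The gripper opens to 85 mm and grips with 20 to 120 N. Pads are 22 mm wide; open, the fingers measure 114 mm over their backs; the gripper's body (76 mm by 85 mm) begins 54 mm behind the grasp point. The pads swing forward as they close: fully open they stand 13 mm farther back than shut.
Start: joints at [-1.276, 0.124, 1.65, -0, 1.367, -0.083], TCP at [0.24, -0.604, 0.231] pointing down, gripper open.
Joint ranges: [-2.61, 2.61], [-1.02, 2.33], [0.03, 2.71], [-1.35, 4.49], [0.32, 2.68], [-2.91, 2.91]. Speed limits (rad/s): [2.57, 2.57, 3.14, 3.14, 3.14, 3.14].

### API

Orientations are given as a 3x3 rotation matrix whose columns are the frame's x, y, z axes.
In Python, from station import arm, eoat, kin, capture, camera_info gives the robot as it stands. The module is installed in compiled form; this text tells all that it offers. Calls block until the motion is done:
- arm.move_pose(position, orientation): joint-space move of the TCP to a pose.
- arm.move_straight(position, frame=None, max_speed=0.15, max_force=None): straight line of the TCP; frame=None keeps the orientation; max_speed is the mean speed in m/s. With max_force (N) it stops when the force on the tool has changed by that much, and returns True; else False.
- arm.movej(angles): joint-space move.
- eoat.grip(opening, grip_force=None): finger opening in m; grip_force is the grip in N (None keeps the last); returns when the fingers have stopped.
- arm.sleep(seconds).
- kin.inverse_kinematics(position, orientation): joint angles nearest the present ones, or None.
- arm.get_state(): the state.
- capture(name): name is "scene" or "side" or "wrist"; returns the picture (480x640x3 uint8, red, green, blue); there is no depth.
- camera_info(name): a dict with "fx", "fy", "cx", "cy" (pixels), "k1" (the pictures are not rectified: a ray, as slopes to the right and down, at radius r is drawn at 1 + k1 r^2 times it, then the intrinsics apply), "R" (3x3) and "t" (3): a world point X has camera coordinates R X + t. Camera axes: x right, y down, z forward; pixel columns grow to the right and rows downward; lengths in m; the calibration is good to about 2 mm. A picture is of the moment at which its call begins: read the wrist's pose just before it. camera_info takes no time and is no camera call; for the wrist camera it gives the pose at the moment of the call.
A pose or a line that the arm cannot do raises arm.IKError and nothing moves.
- arm.job_done(): hands the job in, once; it reports no verdict.
The state is a dict: "clock": time; "joints": joint angles; "joint_vel": joint speeds; "joint_torque": joint torques, N m; "position": TCP position; "tool_rot": TCP orientation; "contact_force": force on the tool from outside, world axes, zero at the start; "moment": the same for the moment, N m; "opening": finger opening in m.
Only numpy, scipy, OpenCV 4.12 (cv2) and the standard library are available. Lean on these libraries where they do the work, as an engineer would, in place of code of your own. Each camera call takes 0.05 s, during which the arm holds its last target.

### The job

Slide the rider with the red ball knob along the curved track of the round white board to the exit gap with the green rim, lift it out there, and stand it upright in the empty glass dish. Leave the dish with the brown stone where it is.

Things in the scene. Friction and masses are not known exactly. Their poses are not given: they have to be found in the camera images.
- rider_knob (a point): Centre of the red ball knob (30 mm diameter) of the loose 80 g rider. Below it: steel neck, 12 mm diameter, and round black foot of slippery plastic, 30 mm diameter, 6 mm thick; the ball's centre is 40 mm above the foot's underside, 46 mm above the table on the track. The foot is held under the groove's lips: it can be lifted out only at the gap. It slides lightly and stays where it is left.
- track: Fixed round white board, 256 mm diameter, top 18 mm above the table (brass boss in the middle 4 mm more). Origin: centre of its underside, z up. The rider's path is an arc of 90 mm radius round the origin, from the gap on the board's +x axis (0 degrees) towards +y, to 148 degrees; the rider starts at 60 to 140. Groove 36 mm wide, lips leave an 18 mm slot: 3 mm play each side.
- track_exit (a point): Middle of the exit gap, where the rider is lifted out: on the rider's path, at 90 mm on the board's +x axis, at the groove's floor, 6 mm above the table. Green outer rim. The lips are missing here: opening 40 mm across the track, from 27 mm before this point to an end stop that the foot meets when the rider is 3 mm past it. Lifting up to 10 mm before this point works too.
- dish_empty: Empty clear glass dish, 99 mm diameter outside, wall 16 mm high, about 85 mm wide inside, floor 2 mm thick, loose, 80 g. Origin: centre of its underside; z up. In it the rider stands with its ball's centre 42 mm above the table.
- dish_stone: Clear glass dish, 101 mm diameter, 16 mm high, with a brown stone (26x30x18 mm) lying in it; loose; to be left alone. Origin: centre of its underside.
Things that resemble listed ones, but are neither listed nor needed, are in the scene too. There is more than one size of the part that bears rider_knob; the job needs the smallest.

How it is judged:
On the way:
1. the rider, still standing in the groove, has been slid to the exit gap (x of rider_knob in the frame of track between 0.078 and 0.102 m and y of rider_knob in the frame of track between -0.012 and 0.015 m and z of rider_knob in the frame of track below 0.051 m), for 0.1 s.
At the end, for the whole second after the job is handed in: The rider stands upright (within 10 degrees) with its foot flat on the floor of the empty dish, knob within 32 mm of the dish's centre line and 37 to 47 mm above its underside; the dish stands flat on the table (horizontal distance between rider_knob and dish_empty below 0.032 m and z of rider_knob in the frame of dish_empty between 0.037 and 0.047 m and angle between rider_knob's own z axis and vertical below 0.17 rad and angle between dish_empty's own z axis and vertical below 0.1 rad and height (world z) of dish_empty below 0.01 m); the robot touches nothing.
It fails at once if the dish with the brown stone is moved by more than 20 mm (distance of dish_stone from where it was at the start of the episode above 0.02 m).
It also fails if it takes over 48 s, if anything falls off the work surface, if the arm or the gripper's body presses on something with over 40 N, if the wrist force passes 120 N, or if a joint passes its speed limit or range.

## Working session

There is one attempt and no reset: what is moved stays moved. The work goes in short steps, each a Python script; the robot and the scene stay as the last script left them, time stands still between calls to the robot, and variables do not carry over. Pictures are saved under pics/ and viewed, and the job is handed in when it is done.

```bash
mkdir -p pics
python3 - <<'E'
from station import arm,capture,camera_info
import cv2
for n in ["scene","side","wrist"]:
    i=camera_info(n); print(n,i)
    cv2.imwrite(f"pics/{n}0.png",capture(n)[:,:,::-1])
print(arm.get_state()["clock"])
E
```

```text
scene {'fx': 458.1852690360717, 'fy': 458.1852690360717, 'cx': 320.46732697933817, 'cy': 235.0195057875168, 'k1': -0.003935965225206238, 'R': array([[-0.61435912, -0.78899837,  0.00666674],
       [-0.44882625,  0.3425076 , -0.82537479],
       [ 0.64893595, -0.51006873, -0.56454585]]), 't': array([0.28783949, 0.31252742, 0.67419008])}
side {'fx': 487.20647296425966, 'fy': 487.20647296425966, 'cx': 315.2926662755812, 'cy': 238.96700412343347, 'k1': 0.013626723132475534, 'R': array([[-0.96111323, -0.27557737, -0.01784558],
       [-0.11803696,  0.46837182, -0.87561128],
       [ 0.24965702, -0.83945515, -0.48268667]]), 't': array([0.48500457, 0.15415859, 0.88430411])}
wrist {'fx': 396.2098197406861, 'fy': 396.2098197406861, 'cx': 316.0612564717745, 'cy': 237.79925059397848, 'k1': -0.073089076406642, 'R': array([[ 0.36803178, -0.92981229, -0.00131091],
       [-0.87965315, -0.34863426,  0.32351891],
       [-0.30126889, -0.1179121 , -0.9462208 ]]), 't': array([-0.64927429, -0.04126532,  0.38043851])}
0.15
```

View pics/scene0.png

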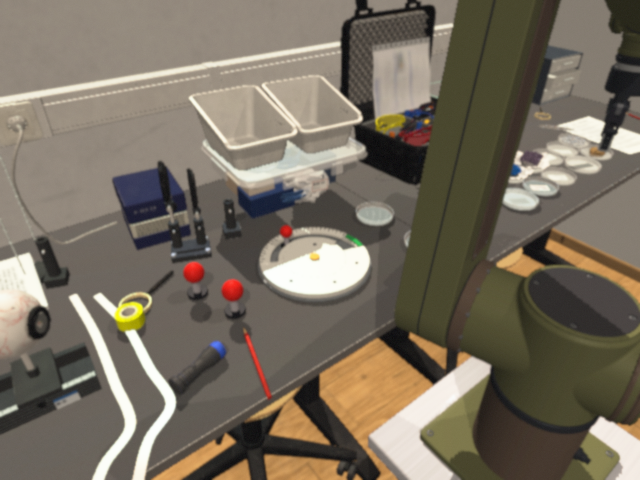

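View pics/side0.png

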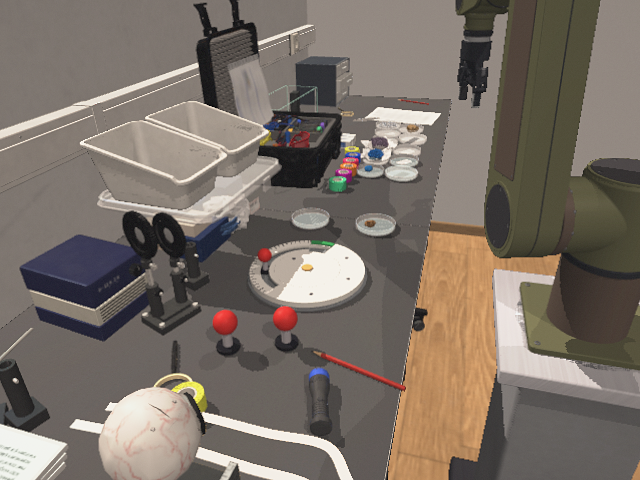

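View pics/wrist0.png

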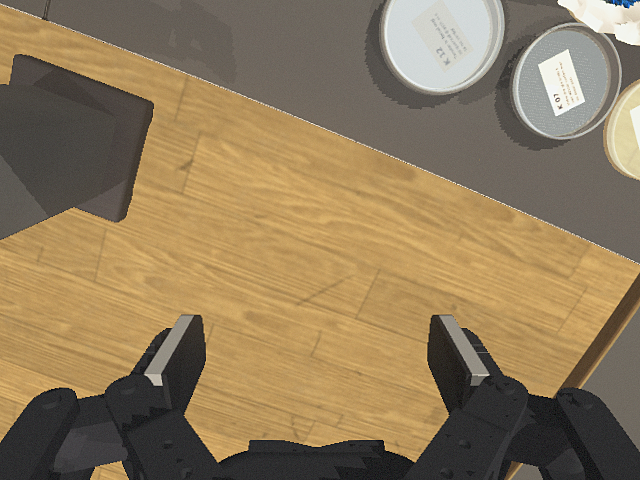

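The side view shows the board with its boss at about (307,268), the rider's ball at (265,255) and the green rim at (322,243). The empty dish is at (310,218) and the stone dish at (376,224). The larger red balls, at (225,322) and (285,319), are decoys.

```bash
cat > h.py <<'E'
import numpy as np,cv2
def ray(i,uv):
    d=(np.array(uv,float)-[i["cx"],i["cy"]])/[i["fx"],i["fy"]]
    s=d.copy()
    for _ in range(20): s=d/(1+i["k1"]*(s@s))
    R=np.array(i["R"]);t=np.array(i["t"])
    return -R.T@t, R.T@np.array([s[0],s[1],1])
def onplane(i,uv,z):
    o,d=ray(i,uv); return o+d*(z-o[2])/d[2]
def proj(i,X):
    c=np.array(i["R"])@np.array(X)+i["t"]; s=c[:2]/c[2]; s=s*(1+i["k1"]*(s@s))
    return s*[i["fx"],i["fy"]]+[i["cx"],i["cy"]]
def red(im):
    h=cv2.cvtColor(im,cv2.COLOR_RGB2HSV)
    return (((h[...,0]<6)|(h[...,0]>174))&(h[...,1]>170)&(h[...,2]>80)).astype(np.uint8)
def green(im):
    h=cv2.cvtColor(im,cv2.COLOR_RGB2HSV)
    return ((h[...,0]>50)&(h[...,0]<85)&(h[...,1]>130)&(h[...,2]>50)).astype(np.uint8)
def blobs(m,a=15):
    n,l,s,c=cv2.connectedComponentsWithStats(m)
    return [(c[k].round(1),s[k][:].tolist()) for k in range(1,n) if s[k][4]>=a]
E
python3 - <<'E'
from station import camera_info
from h import *
import cv2
for n in ["scene","side"]:
    im=cv2.imread(f"pics/{n}0.png")[:,:,::-1]; i=camera_info(n)
    for c,s in blobs(red(im)): print(n,"red",c,s,onplane(i,c,.046).round(3))
    for c,s in blobs(green(im)): print(n,"green",c,s,onplane(i,c,.015).round(3))
i=camera_info("side")
for nm,uv,z in [("boss",(307,268),.022),("empty",(310,218),.008),("stone",(376,224),.008)]: print(nm,onplane(i,uv,z).round(3))
i=camera_info("scene")
for nm,uv,z in [("boss",(314.5,257),.022),("empty",(374.5,213),.008)]: print(nm,onplane(i,uv,z).round(3))
E
```

```text
scene red [406.7 135.4] [400, 133, 14, 8, 49] [ 0.851 -0.664  0.046]
scene red [285.6 230.7] [280, 225, 12, 12, 105] [ 0.621 -0.016  0.046]
scene red [193.4 271.9] [184, 262, 20, 20, 314] [0.611 0.218 0.046]
scene red [232.  289.7] [222, 280, 21, 21, 351] [0.514 0.182 0.046]
scene red [257.5 365.8] [245, 334, 26, 65, 268] [0.326 0.24  0.046]
scene green [354.  239.7] [347, 235, 14, 10, 44] [ 0.53  -0.149  0.015]
side red [264.  254.7] [258, 249, 13, 13, 132] [ 0.621 -0.016  0.046]
side red [284.7 318.1] [273, 307, 24, 24, 442] [0.508 0.176 0.046]
side red [224.4 321.8] [213, 310, 24, 24, 454] [0.605 0.212 0.046]
side red [364.1 372.1] [321, 354, 84, 36, 326] [0.351 0.268 0.046]
side green [337.4 184.8] [329, 177, 17, 14, 159] [ 0.579 -0.497  0.015]
side green [322.7 242.8] [312, 241, 22, 5, 59] [ 0.529 -0.149  0.015]
boss [ 0.529 -0.024  0.022]
empty [ 0.599 -0.279  0.008]
stone [ 0.428 -0.287  0.008]
boss [ 0.526 -0.028  0.022]
empty [ 0.597 -0.279  0.008]
```

Run:
```python
from station import arm,camera_info,kin
import numpy as np
np.set_printoptions(precision=3,suppress=True)
s=arm.get_state(); i=camera_info("wrist")
C=-i["R"].T@i["t"]; T=s["tool_rot"]
print(T); print("cam in tool",T.T@(C-s["position"]),"\n",i["R"]@T)
for a in range(-180,180,15):
    a_=np.deg2rad(a); R=np.array([[np.cos(a_),np.sin(a_),0],[np.sin(a_),-np.cos(a_),0],[0,0,-1]])
    # camera axis hits table at 
    z=.30
    z_ax=R@(T.T@i["R"].T)[:,2]; off=R@(T.T@(C-s["position"])); 
    h=z+off[2]; hit=off+z_ax*(-(h-.02)/z_ax[2])
    tgt=np.array([.535,-.12]); p=np.r_[tgt-hit[:2],z]
    q=kin.inverse_kinematics(p,R)
    g=[kin.inverse_kinematics([x,y,.027],R) is not None for x,y in[(.62,-.016),(.527,-.115),(.598,-.279)]]
    print(a,p,q,g)
```

```text
[[ 0.929  0.369 -0.001]
 [ 0.369 -0.929  0.002]
 [ 0.    -0.002 -1.   ]]
cam in tool [ 0.083  0.    -0.142] 
 [[-0.001  1.    -0.001]
 [-0.946 -0.001 -0.324]
 [-0.324  0.     0.946]]
-180 [ 0.474 -0.12   0.3  ] [-0.358 -0.275  1.912 -0.     1.504 -1.929] [True, True, True]
-165 [ 0.476 -0.136  0.3  ] [-0.387 -0.26   1.901 -0.     1.501 -2.219] [True, True, True]
-150 [ 0.482 -0.151  0.3  ] [-0.409 -0.236  1.881 -0.     1.497 -2.504] [True, True, True]
-135 [ 0.492 -0.163  0.3  ] [-0.424 -0.205  1.855 -0.     1.492 -2.78 ] [True, True, True]
-120 [ 0.505 -0.173  0.3  ] None [True, False, False]
-105 [ 0.519 -0.179  0.3  ] None [False, False, True]
-90 [ 0.535 -0.181  0.3  ] [-0.421 -0.098  1.76  -0.     1.48   2.72 ] [False, True, True]
-75 [ 0.551 -0.179  0.3  ] [-0.407 -0.066  1.729 -0.     1.478  2.473] [True, True, True]
-60 [ 0.566 -0.173  0.3  ] [-0.387 -0.038  1.703 -0.     1.477  2.231] [True, True, True]
-45 [ 0.578 -0.163  0.3  ] [-0.364 -0.018  1.683 -0.     1.476  1.992] [True, True, True]
-30 [ 0.588 -0.15   0.3  ] [-0.339 -0.004  1.669 -0.     1.476  1.756] [True, True, 
[... 467 characters left out ...]
7  0.3  ] [-0.212 -0.088  1.751 -0.     1.479  0.311] [True, True, True]
75 [ 0.551 -0.061  0.3  ] [-0.207 -0.123  1.783 -0.     1.482  0.055] [True, True, True]
90 [ 0.535 -0.059  0.3  ] [-0.21  -0.16   1.816 -0.     1.486 -0.21 ] [True, True, True]
105 [ 0.519 -0.061  0.3  ] [-0.22  -0.196  1.847 -0.     1.49  -0.482] [True, True, True]
120 [ 0.504 -0.067  0.3  ] [-0.238 -0.228  1.874 -0.     1.496 -0.762] [True, True, True]
135 [ 0.492 -0.077  0.3  ] [-0.263 -0.254  1.896 -0.     1.5   -1.049] [True, True, True]
150 [ 0.482 -0.09   0.3  ] [-0.294 -0.272  1.91  -0.     1.504 -1.341] [True, True, True]
165 [ 0.476 -0.104  0.3  ] [-0.326 -0.279  1.916 -0.     1.505 -1.635] [True, True, True]
```

```bash
cat >> h.py <<'E'
def Rz(a):
    a=np.deg2rad(a); c,s=np.cos(a),np.sin(a)
    return np.array([[c,s,0],[s,-c,0],[0,0,-1.]])
E
python3 - <<'E'
from station import arm,capture,camera_info
from h import *
import pickle
arm.move_pose([.535,-.06,.30],Rz(90))
i=camera_info("wrist"); im=capture("wrist")
pickle.dump(i,open("w1.pkl","wb"))
cv2.imwrite("pics/w1.png",im[:,:,::-1])
for c,s in blobs(red(im)): print("red",c,s,onplane(i,c,.046).round(4))
for c,s in blobs(green(im)): print("green",c,s,onplane(i,c,.018).round(4))
h=cv2.cvtColor(im,cv2.COLOR_RGB2HSV)
m=((h[...,0]>15)&(h[...,0]<30)&(h[...,1]>140)&(h[...,2]>100)).astype(np.uint8)
for c,s in blobs(m): print("brass",c,s,onplane(i,c,.022).round(4))
print(arm.get_state()["clock"])
E
```

```text
red [405.8 143.4] [391, 130, 28, 29, 483] [ 0.6233 -0.0151  0.046 ]
green [302.4 257. ] [289, 252, 28, 11, 197] [ 0.519  -0.1461  0.018 ]
brass [316.1 156.5] [305, 146, 20, 21, 87] [ 0.535  -0.0311  0.022 ]
2.425
```

View pics/w1.png

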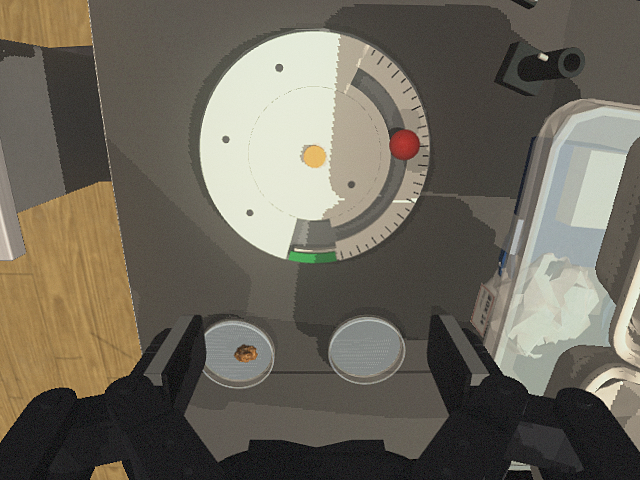

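```bash
cat > m.py <<'E'
from h import *
from scipy.optimize import least_squares
def fitc(P,r=None):
    f=lambda p:np.hypot(P[:,0]-p[0],P[:,1]-p[1])-(p[2] if r is None else r)
    x0=[*P.mean(0),.1][:3 if r is None else 2]
    s=least_squares(f,x0,loss="soft_l1",f_scale=.001); return s.x,np.abs(s.fun).mean()
def hullpts(i,m,z):
    cs,_=cv2.findContours(m,cv2.RETR_EXTERNAL,cv2.CHAIN_APPROX_NONE)
    c=max(cs,key=cv2.contourArea); h=cv2.convexHull(c)[:,0]
    return c[:,0],np.array([onplane(i,p,z)[:2] for p in c[:,0]])
E
python3 - <<'E'
from m import *
import pickle
i=pickle.load(open("w1.pkl","rb")); im=cv2.imread("pics/w1.png")[:,:,::-1].copy()
g=im.max(2).astype(np.uint8)
print([int(g[150,x]) for x in range(190,212,2)],[int(g[150,x]) for x in range(415,445,2)])
m=(g>125).astype(np.uint8); m[:20]=0;m[275:]=0;m[:,:180]=0;m[:,450:]=0
m=cv2.morphologyEx(m,cv2.MORPH_OPEN,np.ones((3,3)))
px,P=hullpts(i,m,.018); print(fitc(P),fitc(P,.128))
# empty dish & stone dish Hough
vis=im[:,:,::-1].copy()
for p in px: vis[p[1],p[0]]=(255,0,255)
gg=cv2.medianBlur(cv2.cvtColor(im,cv2.COLOR_RGB2GRAY),3)
cv2.imwrite("pics/w1z.png",cv2.resize(vis[10:400,180:460],None,fx=1.5,fy=1.5,interpolation=cv2.INTER_NEAREST))
for (x,y) in [(367,350),(238,353),(315,156)]:
    print(x,y,proj(i,onplane(i,(x,y),.016)),onplane(i,(x,y),.016))
# gap green ends
for p in [(288,256),(337,256),(312.5,256)]: print(onplane(i,p,.018))
# ball
c,_=cv2.findContours(red(im),0,2); c=max(c,key=cv2.contourArea); print(cv2.minEnclosingCircle(c), onplane(i,cv2.minEnclosingCircle(c)[0],.046))
E
```

```text
[87, 85, 86, 86, 82, 230, 233, 229, 229, 232, 231] [129, 107, 134, 144, 141, 138, 141, 142, 62, 63, 73, 73, 67, 71, 69]
(array([ 0.52565195, -0.02469677,  0.11477659]), np.float64(0.010579761745311592)) (array([ 0.51472815, -0.02241486]), np.float64(0.016806167561494847))
367 350 [367. 350.] [ 0.59902767 -0.27399962  0.016     ]
238 353 [238. 353.] [ 0.43481503 -0.27854812  0.016     ]
315 156 [315. 156.] [ 0.53379616 -0.03134729  0.016     ]
[ 0.50240808 -0.1447912   0.018     ]
[ 0.55875785 -0.14489366  0.018     ]
[ 0.53058781 -0.14483615  0.018     ]
((404.6538391113281, 143.96153259277344), 14.211634635925293) [ 0.62219473 -0.01566483  0.046     ]
```

View pics/w1z.png

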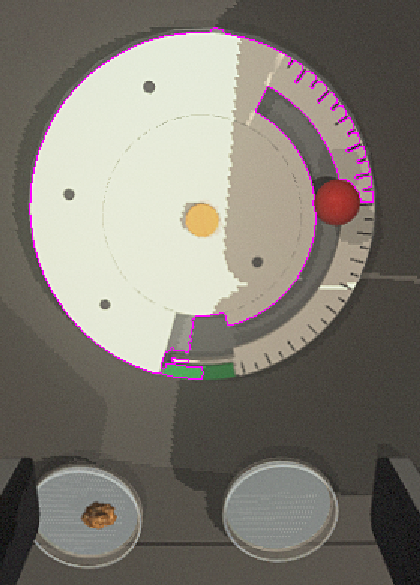

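Run:
```python
from m import *
import pickle
i=pickle.load(open("w1.pkl","rb")); im=cv2.imread("pics/w1.png")[:,:,::-1].copy()
g=im.max(2)
m=(g>105).astype(np.uint8); m[:20]=0;m[270:]=0;m[:,:190]=0;m[:,445:]=0
m=cv2.morphologyEx(m,cv2.MORPH_OPEN,np.ones((3,3)))
cs,_=cv2.findContours(m,0,1); c=max(cs,key=cv2.contourArea); h=cv2.convexHull(c)
f=np.zeros_like(m); cv2.fillPoly(f,[h],1)
px,P=hullpts(i,f,.018); 
k=(px[:,0]<300)|((px[:,1]>200))|(px[:,1]<60)
print(fitc(P),fitc(P[k]),fitc(P[k],.128),len(P))
vis=im[:,:,::-1].copy()
for p in px: vis[p[1],p[0]]=(255,0,255)
# dish ring: Hough
gg=cv2.cvtColor(im,cv2.COLOR_RGB2GRAY)
for c in cv2.HoughCircles(gg[300:400],cv2.HOUGH_GRADIENT,1.5,60,param1=80,param2=25,minRadius=30,maxRadius=45)[0]:
    print(c+[0,300,0],onplane(i,c[:2]+[0,300],.016)); cv2.circle(vis,(int(c[0]),int(c[1]+300)),int(c[2]),(0,255,255),1)
# boss
hh=cv2.cvtColor(im,cv2.COLOR_RGB2HSV); b=((hh[...,1]>80)&(hh[...,0]>10)&(hh[...,0]<30)).astype(np.uint8); b[:140]=0;b[172:]=0;b[:,:300]=0;b[:,330:]=0
print(cv2.moments(b)["m10"]/b.sum(),cv2.moments(b)["m01"]/b.sum(),onplane(i,(cv2.moments(b)["m10"]/b.sum(),cv2.moments(b)["m01"]/b.sum()),.022))
# gap edges: gray rows across rim
for r in (256,258): 
    hs=hh[r,280:345]; print(r,[280+k for k in range(65) if 45<hs[k,0]<90 and hs[k,1]>100][::1])
cv2.imwrite("pics/w1y.png",cv2.resize(vis[10:400,180:460],None,fx=1.5,fy=1.5,interpolation=cv2.INTER_NEAREST))
```

```text
(array([ 0.53254006, -0.03083315,  0.12237075]), np.float64(0.00039063008452845037)) (array([ 0.53256593, -0.03080415,  0.12238664]), np.float64(0.00042975849475855474)) (array([ 0.53862848, -0.03077636]), np.float64(0.004072735234703949)) 655
[366.75       350.25        34.20000076] [ 0.59872629 -0.27437324  0.016     ]
[239.25       353.25        35.54999924] [ 0.43639248 -0.27891409  0.016     ]
[134.25 317.25  37.5 ] [ 0.30787878 -0.22765413  0.016     ]
[ 60.75       362.25        44.09999847] [ 0.19337411 -0.29843691  0.016     ]
[542.25       353.25        39.15000153] [ 0.83038475 -0.28367742  0.016     ]
[615.75 399.75  37.5 ] [ 0.96040177 -0.36767619  0.016     ]
[639.75 330.75  32.25] [ 0.96200512 -0.25400938  0.016     ]
[483.75       308.25        30.60000038] [ 0.74092516 -0.21546371  0.016     ]
314.1341772151899 156.13924050632912 [ 0.53290853 -0.03073241  0.022     ]
256 [290, 291, 292, 293, 294, 295, 296, 297, 298, 299, 300, 301, 302, 303, 304, 305, 306, 307, 308, 309, 310, 311, 312, 313, 314, 316, 317, 318, 319, 320, 321, 322, 323, 324, 325, 326, 327, 328, 329, 330, 331, 332, 333, 334]
258 [289, 290, 291, 292, 293, 294, 295, 296, 297, 298, 299, 300, 301, 302, 303, 304, 305, 306, 307, 308, 309, 310, 311, 312, 313, 314, 315, 316, 317, 318, 319, 320, 321, 322, 323, 324, 325, 326, 327, 328, 329, 330, 331, 332, 333, 334, 335]
```

View pics/w1y.png

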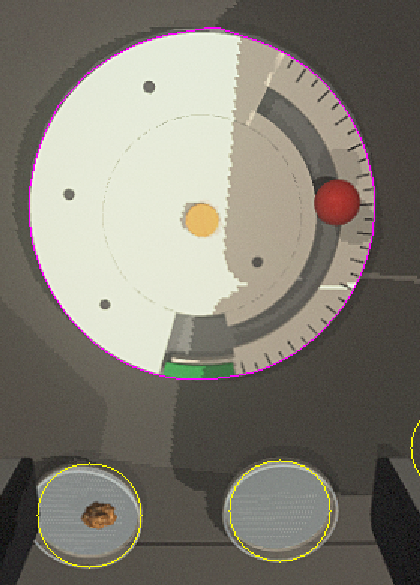

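Run:
```python
from m import *
import pickle
i=pickle.load(open("w1.pkl","rb")); im=cv2.imread("pics/w1.png").copy()
x0,y0,f=275,205,9
z=cv2.resize(im[y0:y0+62,x0:x0+85],None,fx=f,fy=f,interpolation=cv2.INTER_CUBIC)
z=np.clip(z*1.2,0,255).astype(np.uint8)
C=np.array([.5327,-.0308])
for r,zz in((.09,.018),(.07,.018),(.11,.018)):
  for a in (-100,-95,-91,-90,-85,-80,-75,-70):
    X=[C[0]+r*np.cos(np.deg2rad(a)),C[1]+r*np.sin(np.deg2rad(a)),zz]
    u=(proj(i,X)-[x0,y0]+.5)*f; cv2.circle(z,tuple(int(v) for v in u),2,(0,0,255) if a!=-90 else (255,0,255),-1)
cv2.imwrite("pics/gap.png",z)
```

```text
(no output)
```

View pics/gap.png

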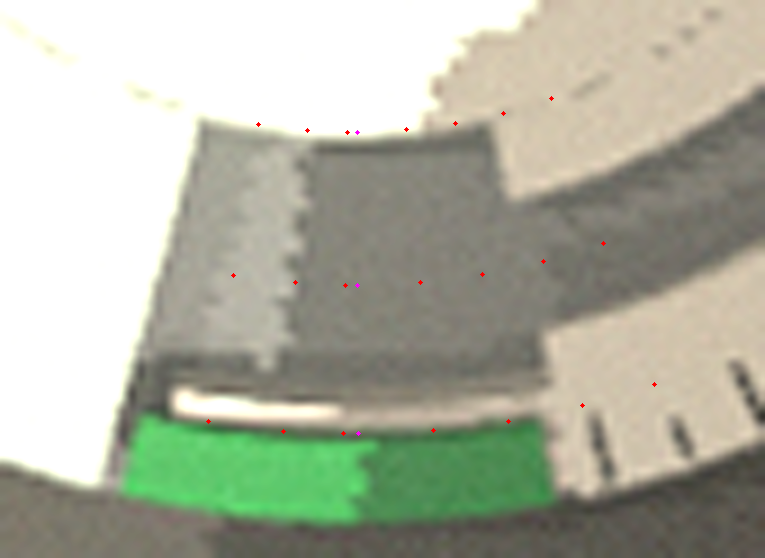

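The green rim and both lip edges put the exit axis at about -94° world. The board centre is near (0.533, -0.031), and the rider sits on the 90 mm arc at about 9.6°. Next I'll grasp the ball.

Run:
```python
from station import arm,eoat,capture
from h import *
np.set_printoptions(precision=4,suppress=True)
R=Rz(90); b=[.6222,-.0157]
eoat.grip(.060)
arm.move_pose([*b,.11],R)
print(arm.move_straight([*b,.025],max_speed=.1,max_force=8))
s=arm.get_state();print(s["position"],s["contact_force"],s["clock"])
eoat.grip(0.0,25)
s=arm.get_state();print(s["position"],s["contact_force"],s["opening"],s["clock"])
cv2.imwrite("pics/s2.png",capture("side")[180:340,200:400,::-1].repeat(4,0).repeat(4,1)[:600]);cv2.imwrite("pics/w2.png",capture("wrist")[:,:,::-1])
```

```text
False
[ 0.623  -0.0158  0.0258] [-0.0039  0.3192  0.0233] 4.6583
[ 0.6229 -0.0158  0.026 ] [ 0.1226 -0.3361  3.6046] 0.028324610050546664 5.0417
```

View pics/s2.png

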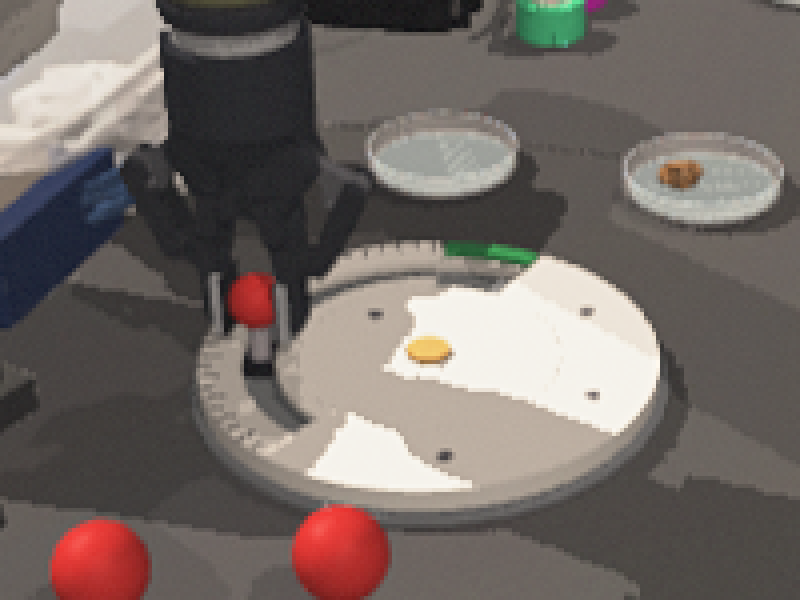

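View pics/w2.png

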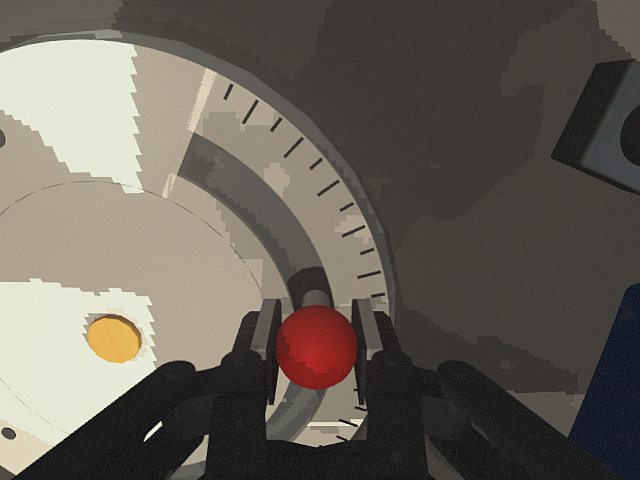

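The ball at (316,347) sits centred between the pads. Now I'll slide it along the arc with force feedback.

Run:
```python
from station import arm,eoat,capture
from h import *
np.set_printoptions(precision=4,suppress=True)
C=np.array([.5327,-.0308]); s=arm.get_state(); p0=np.array(s["position"])
d=p0[:2]-C; r=np.hypot(*d)-.0006; a0=np.arctan2(d[1],d[0]); z=.0262
off=np.array([-.0007,0.])  # steady-state command bias
F0=np.array(s["contact_force"])
for k,a in enumerate(np.linspace(a0,np.deg2rad(-92),14)[1:]):
    u=np.array([np.cos(a),np.sin(a)]); P=C+r*u
    hit=arm.move_straight([*(P+off),z],max_speed=.06,max_force=15)
    s=arm.get_state(); f=np.array(s["contact_force"]); t=np.array([-u[1],u[0]])
    fr,ft=f[:2]@u,f[:2]@t
    off=np.clip(off+.6*(P+off-np.array(s["position"][:2])-off),-.002,.002)
    print(np.rad2deg(a).round(1),hit,s["position"],"Fr %.1f Ft %.1f Fz %.1f r %.4f"%(fr,ft,f[2],np.hypot(*(s["position"][:2]-C))),s["opening"].__round__(4),round(s["clock"],2))
    if hit or abs(ft)>10: print("STOP");break
    r+=np.clip(.0002*fr,-.0008,.0008)
    z+=np.clip(.0001*f[2],-.0005,.0005)
cv2.imwrite("pics/s3.png",capture("side")[180:340,200:400,::-1].repeat(4,0).repeat(4,1)[:600]);cv2.imwrite("pics/w3.png",capture("wrist")[:,:,::-1])
```

```text
1.7 False [ 0.6227 -0.0289  0.0261] Fr -0.2 Ft -0.2 Fz 1.6 r 0.0901 0.0283 5.5
-6.1 False [ 0.6225 -0.0406  0.0261] Fr 0.9 Ft -1.0 Fz 1.7 r 0.0903 0.0283 5.85
-14.0 False [ 0.6206 -0.0526  0.0262] Fr -0.5 Ft -0.1 Fz -0.4 r 0.0906 0.0289 6.21
-21.8 False [ 0.6172 -0.0645  0.0264] Fr 0.2 Ft -0.1 Fz -0.6 r 0.0909 0.0285 6.57
-29.6 False [ 0.6118 -0.0756  0.0264] Fr -0.3 Ft 0.1 Fz -0.6 r 0.0909 0.028 6.92
-37.4 False [ 0.6049 -0.0859  0.0264] Fr -0.2 Ft -0.6 Fz -0.3 r 0.0908 0.0285 7.28
-45.2 False [ 0.5967 -0.0951  0.0263] Fr -0.4 Ft 0.2 Fz -1.2 r 0.0907 0.0283 7.64
-53.0 False [ 0.5873 -0.1032  0.0262] Fr 0.7 Ft -0.4 Fz -0.9 r 0.0907 0.0279 8.0
-60.8 False [ 0.577  -0.11    0.0261] Fr 0.4 Ft -0.9 Fz -0.7 r 0.0908 0.0282 8.36
-68.6 False [ 0.5658 -0.1154  0.0261] Fr -0.4 Ft 0.7 Fz -0.8 r 0.0909 0.0281 8.72
-76.4 False [ 0.554  -0.1191  0.0261] Fr 0.0 Ft 0.8 Fz 0.3 r 0.0908 0.0285 9.07
-84.2 False [ 0.5418 -0.1211  0.026 ] Fr -0.5 Ft -0.7 Fz 1.1 r 0.0908 0.0285 9.43
-92.0 False [ 0.5294 -0.1214  0.026 ] Fr -0.5 Ft -0.3 Fz 0.6 r 0.0907 0.0282 9.79
```

View pics/s3.png

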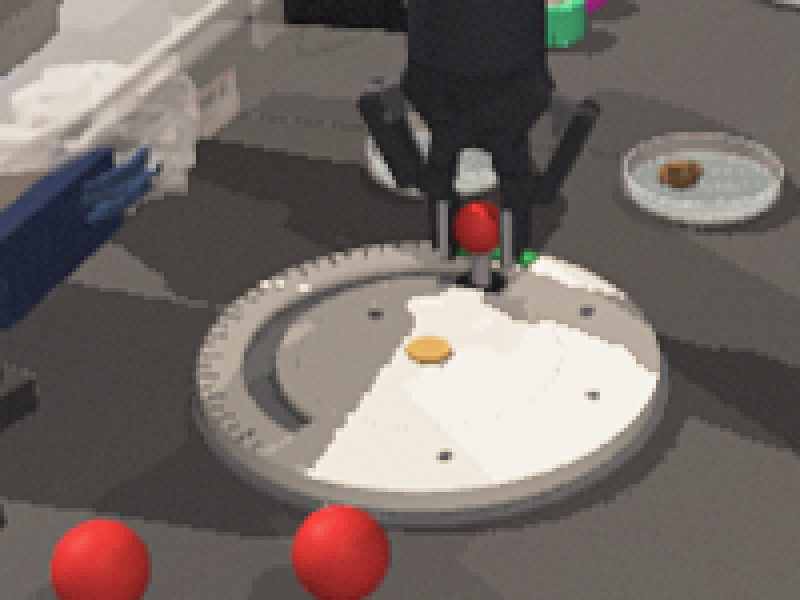

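View pics/w3.png

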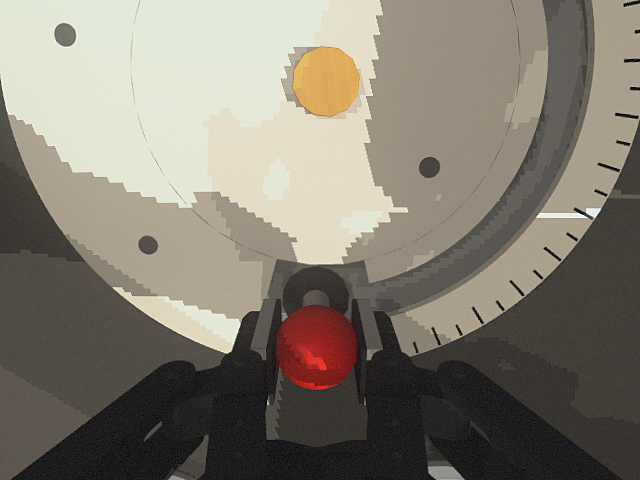

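The foot (316,293) sits fully inside the gap, whose edges are at about 275 and 368. That puts it roughly 2 mm before the exit point. Now I'll lift it.

Run:
```python
from station import arm,eoat,capture,camera_info
from h import *
np.set_printoptions(precision=4,suppress=True)
arm.sleep(.25)
eoat.grip(0.0,40)
p=np.array(arm.get_state()["position"])
hit=arm.move_straight([p[0],p[1],.045],max_speed=.05,max_force=8)
s=arm.get_state(); print(hit,s["position"],s["contact_force"])
if not hit:
    arm.move_straight([p[0],p[1],.10],max_speed=.15)
    s=arm.get_state(); print(s["position"],s["contact_force"],s["opening"],s["clock"])
    cv2.imwrite("pics/s4.png",capture("side")[:,:,::-1])
    i=camera_info("wrist"); im=capture("wrist"); cv2.imwrite("pics/w4.png",im[:,:,::-1])
```

```text
False [ 0.5303 -0.1215  0.0455] [-0.1299  0.4713 -0.1499]
[ 0.5298 -0.1213  0.0997] [ 0.5488 -0.2148 -0.5711] 0.027808897050545425 11.4
```

```bash
python3 -c "
import cv2,numpy as np
a=cv2.imread('pics/s4.png')[140:340,200:420];b=cv2.imread('pics/w4.png')
a=cv2.resize(a,(400,364));b=cv2.resize(b,(400,300))
c=np.zeros((364,800,3),np.uint8);c[:,:400]=a;c[:300,400:]=b;cv2.imwrite('pics/c4.png',c)"
```

```text
(no output)
```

View pics/c4.png

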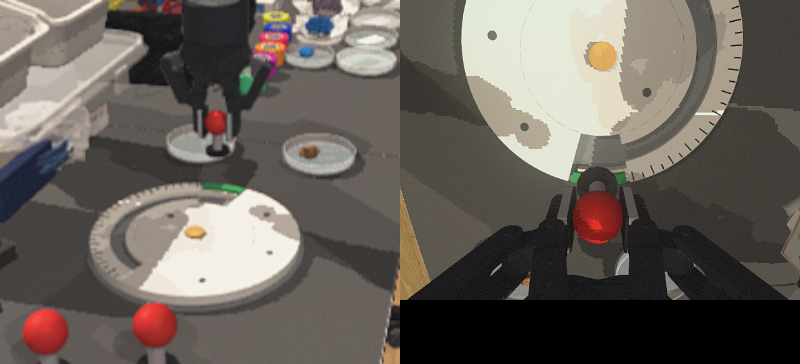

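The rider is out and hanging upright. Next I'll place it in the empty dish.

Run:
```python
from station import arm,eoat,capture,camera_info
from h import *
np.set_printoptions(precision=4,suppress=True)
d=[.5985,-.276]
arm.move_straight([*d,.10],max_speed=.15)
arm.move_straight([*d,.032],max_speed=.1)
hit=arm.move_straight([*d,.0195],max_speed=.02,max_force=2.5)
s=arm.get_state(); print(hit,s["position"],s["contact_force"],s["clock"])
cv2.imwrite("pics/s5.png",capture("side")[160:280,230:430,::-1].repeat(4,0).repeat(4,1))
i=camera_info("wrist"); im=capture("wrist"); cv2.imwrite("pics/w5.png",im[:,:,::-1])
```

```text
True [ 0.5986 -0.2761  0.0226] [-0.3941  1.1533  3.1807] 14.1167
```

View pics/s5.png

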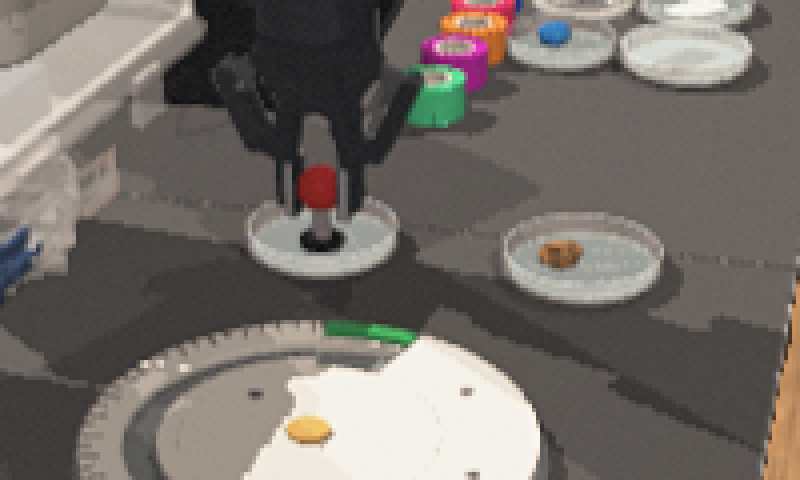

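View pics/w5.png

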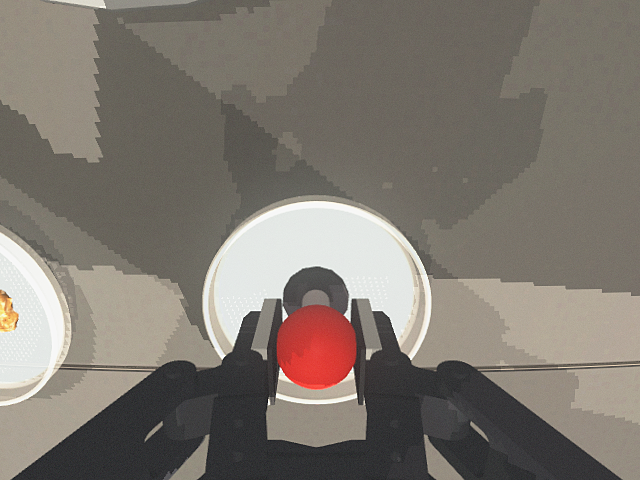

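The foot (316,293) is centred in the dish at the expected height. I'll release and retreat.

Run:
```python
from station import arm,eoat,capture,camera_info
from h import *
np.set_printoptions(precision=4,suppress=True)
eoat.grip(.045,20); eoat.grip(.058)
p=np.array(arm.get_state()["position"])
arm.move_straight([p[0],p[1],.12],max_speed=.1)
arm.move_straight([p[0]-.05,p[1]-.12,.26],max_speed=.2)
s=arm.get_state(); print(s["position"],s["contact_force"],s["clock"])
R=[]
for n in ("side","scene","wrist"):
    i=camera_info(n); im=capture(n); cv2.imwrite(f"pics/{n}6.png",im[:,:,::-1])
    for c,t in blobs(red(im)):
        X=onplane(i,c,.042)
        if abs(X[0]-.5985)<.05 and abs(X[1]+.276)<.05: print(n,c,t,X)
cv2.imwrite("pics/s6.png",cv2.imread("pics/side6.png")[160:280,230:430].repeat(4,0).repeat(4,1))
```

```text
[ 0.5474 -0.3945  0.2583] [ 0.2414 -0.4378  0.0629] 17.05
side [309.6 206.5] [305, 202, 10, 10, 84] [ 0.5984 -0.2771  0.042 ]
scene [374.8 201.9] [370, 198, 10, 9, 68] [ 0.5974 -0.2773  0.042 ]
wrist [379.9  61.5] [363, 44, 32, 37, 702] [ 0.6005 -0.2762  0.042 ]
```

View pics/s6.png

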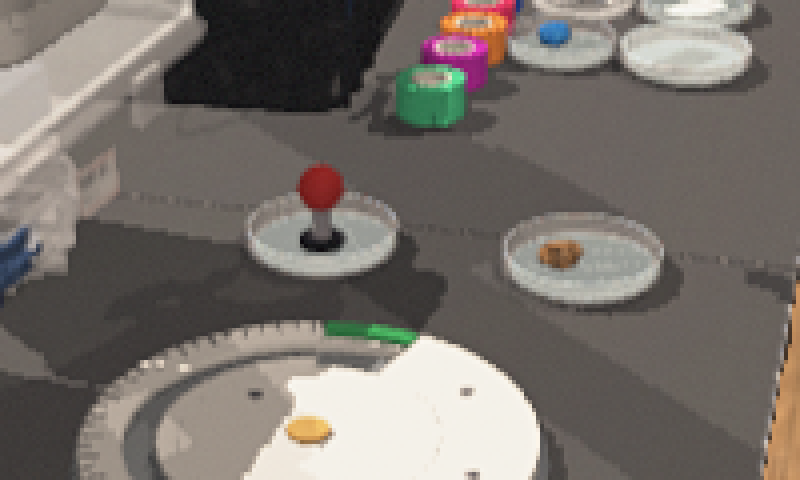

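View pics/wrist6.png

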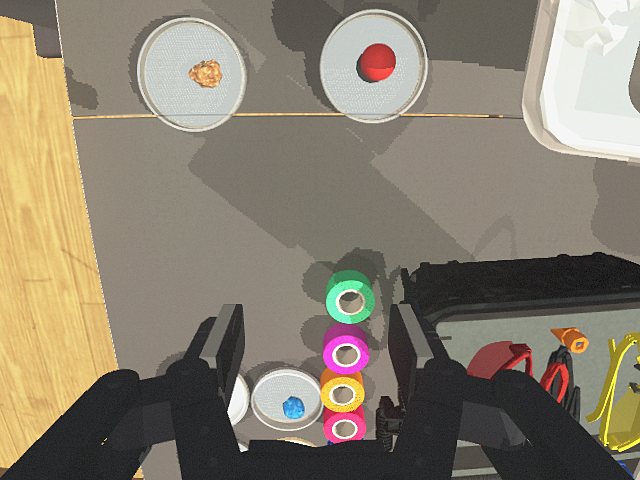

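The side view shows the rider standing upright in the middle of the empty dish, with the stone dish where it was. The wrist view, with the ball at (380,62) and the dish centre at about (374,66), agrees.

```bash
python3 -c "
from station import arm
arm.job_done(); print(arm.get_state()['clock'])"
```

```text
the job is handed in; nothing more can be done
the job is handed in; nothing more can be done
```

I slid the smallest red-knobbed rider along the track to the green-rimmed gap, lifted it out and stood it upright in the empty dish. The job was handed in at about 17 s of the 48 s allowed.

- **Slide:** I gripped the ball and followed the 90 mm arc from about 104° to about 2° (some 3 mm before the exit point). Side forces stayed at or below about 1 N. The wrist picture showed the foot fully inside the gap before I lifted it.
- **Placing:** The three final camera views put the knob at about (0.598, -0.277), agreeing within 3 mm, near the middle of the dish. The rider looks upright in the side view. The arm is clear and the stone dish appears unmoved; I judged that by eye and did not measure it.
- **Disagreement:** The fitted outline of the board gave a radius of 122 mm instead of 128 mm. I put this down to a bevelled edge, because the board's centre and the rider's 90.8 mm distance from it were consistent with the description.

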